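# Park the stand arm in the bench bay behind the post

## Robot

A 7-joint arm with a two-finger parallel gripper is mounted at the origin on the work surface. World frame = base frame: x ahead of the robot, y to its left, z up, the work surface at z = 0. Lengths are in m, angles in rad, forces in N, time in s.
With the tool pointing down it reaches from about 0.35 to 0.9 m from the base axis. Payload 8.1 kg.
Tool frame: the origin (TCP) lies midway between the tips of the shut fingers; the grasp point (between the pads) lies 19 mm behind it; x points along the fingers, z is the direction in which the jaws open and shut, and the axes are right-handed (so a half turn about x gives the same grasp; the last joint's range is limited). The gripper opens to 92 mm and grips with 3 to 60 N. Pads are 19 mm wide; open, the fingers measure 130 mm over their backs; the gripper's body (75 mm by 190 mm) begins 47 mm behind the grasp point.
Start: joints at [-1.228, 0.434, 0.025, 1.573, -0.012, 1.134, -0.075], TCP at [0.27, 0.564, 0.227] pointing down, gripper open.
Joint ranges: [-2.62, 2.62], [-0.44, 2.09], [-1.27, 1.32], [0.08, 2.57], [-1.32, 4.46], [0.12, 2], [-2.74, 2.74]. Speed limits (rad/s): [2.22, 2.22, 3.01, 3.01, 3.14, 3.14, 3.14].

## Interface

Orientations are given as a rotation vector (axis times angle).
In Python, from cell import arm gives the robot as it stands. The module is installed in compiled form; this text tells all that it offers.
- The arm moves only by the tool move_arm, never from a script. Its argument "steps" is text: rows parted by semicolons, each of 5 numbers parted by spaces: the shift along the tool's x, y, z in m, then the turn about the tool's x in rad, then the closure in counts, from 0 (fully open) to 255 (shut). A call has 1 to 10 rows; each row is the pose to reach, as a shift and turn from the pose commanded when the call began, along the tool's axes at that moment; what a row does not reach only later rows make up. A row lasts 1/12 s, in which the tool goes at most 41.7 mm and 7.16 degrees, less where a joint would pass 70% of its speed; a pose out of reach is approached as far as the arm can. A call with a gripper value outside its range is refused whole. The fingers move at their own pace and stop on an object; "squeeze" is the grip in N (left out, the last holds). Time passes only in rows, so rows that repeat a pose let the fingers close. It gives the time, the measured TCP pose, the force and the opening at its end, in the units of the state.
- arm.observe(): the state, without advancing time (a new reading comes with each control period).
- arm.get_image(name): name is "scene" or "top"; returns a dict with "img" (420x560x3 uint8, blue, green, red), "z_map" (420x560 float32, m along the optical axis (not along the pixel's ray), 0 where there is no reading), "vfov" (degrees; the focal length in pixels is half the picture's height over the tangent of half this angle, whatever the lens; pixels are square), "cx", "cy" (the principal point, pixels), "k1" (the pictures are not rectified: a ray, as slopes to the right and down, at radius r is drawn at 1 + k1 r^2 times it, then the intrinsics apply), "extrinsics" (4x4, takes a point from camera to world coordinates). Camera axes: x right, y up, looking along -z (the intrinsics and any distortion apply to the point x, -y, -z); pixel columns grow to the right and rows downward; lengths in m; the calibration is good to about 2 mm. A picture is of the moment at which its call begins.
- arm.sign_off(): hands the job in, once; it reports no verdict.
The state is a dict: "clock": time; "joints": joint angles; "dq": joint speeds; "joint_efforts": joint torques, N m; "position": TCP position; "ee_rot": TCP orientation; "force": force on the tool from outside, world axes, zero at the start; "ft_torque": the same for the moment, N m; "width": opening from 0.0 (shut) to 1.0 (fully open).
Only numpy, scipy, OpenCV 4.12 (cv2) and the standard library are available. Lean on these libraries where they do the work, as an engineer would, in place of code of your own. Each camera call takes 0.05 s, during which the arm holds its last target.

## Task

Push the loose red stand arm (the square tube) into the blue bay at the back of the bench with the fingertips: push one end, then the other, to angle it past the yellow post, until it lies in the bay flat along the blue back rail, its whole length against the rail. Do not pick it up or lift it, and leave everything else where it stands.

Things in the scene. Friction and masses are not known exactly. Their poses are not given: they have to be found in the camera images.
- stand_arm: red square steel tube with black end caps and a white patch on top, 240 mm long, 30 mm wide, 30 mm high, about 0.45 kg, lying loose on the bench in front of the bay; origin at the centre of its underside, y axis along its length, z up. It slides and turns on the bench when pushed (no wheels, ordinary friction).
- tube_end_a (a point): centre of the arm's +y end face (15 mm above the bench when it lies flat)
- tube_end_b (a point): centre of the arm's -y end face (15 mm above the bench when it lies flat)
- bay: blue bay fixed to the bench, open at the front (-x) and floored by the bench: straight back rail and a cheek at each end, all 25 mm high, 12 mm thick. Origin on the bench at the middle of the rail's inner face; x points into the rail, y along it. Cheeks' inner faces at y = +147.5 and -147.5 mm; they run from the rail to x = -60 mm. Yaw within 7 degrees.
- post: yellow round post with black band, fixed, 24 mm across, 60 mm tall; origin at the centre of its foot. In the bay's frame it stands at x = -78 and y = +72.5 or -72.5 mm (on the other side is only a flat plate, no obstacle). Gap from post to rail 66 mm; the mouth from post to far cheek is 208 mm, shorter than the arm, so one end must go behind the post first.
- socket: steel socket standing upright, 30 mm across, 45 mm tall, beside the left (+y) cheek of the bay; origin at the centre of its underside. Bystander: leave it.
- jar: amber glass jar with black lid, 44 mm across, 55 mm tall, beside the right (-y) cheek of the bay; origin at the centre of its underside. Bystander: leave it.
- screwdriver: screwdriver with green handle lying at the left. Bystander: leave it.
- mallet: mallet with red head lying at the right. Bystander: leave it.
- water: clear water bottle, 64 mm across, 200 mm tall, standing at the left. Bystander: leave it.
- spray: white spray can with red cap, 54 mm across, 160 mm tall, standing at the right. Bystander: leave it.

How it is judged:
By the outcome, as a careful person would: the job done as asked, in the order asked, and still so for the second after the job is handed in, with the robot touching nothing.
It also fails if it takes over 72 s, if anything falls off the work surface, if the arm or the gripper's body presses on something with over 40 N, if the wrist force passes 120 N, or if a joint passes its speed limit or range.

## Working session

There is one attempt and no reset: what is moved stays moved. The work goes in short steps, Python scripts to look and compute and a tool call to move; the robot and the scene stay as the last step left them, time stands still between calls to the robot, and variables do not carry over. Pictures are saved under pics/ and viewed, and the job is handed in when it is done.

Besides the shell and the picture viewer there is one more tool, called after "Request:" by a JSON object that holds its "method" and its "body". move_arm: Moves the arm, as the interface text tells. Its arguments: {"type":"object","properties":{"steps":{"type":"string"},"squeeze":{"type":"number"}},"required":["steps"]}

```bash
mkdir -p pics; cat > h.py <<'E'
import numpy as np, cv2
from cell import arm
def grab(n,fn=None):
    d=arm.get_image(n)
    if fn: cv2.imwrite('pics/'+fn,d['img'])
    return d
def rays(d,uv):
    f=210/np.tan(np.radians(d['vfov'])/2)
    uv=np.asarray(uv,float).reshape(-1,1,2)
    K=np.array([[f,0,d['cx']],[0,f,d['cy']],[0,0,1]])
    p=cv2.undistortPoints(uv,K,np.array([d['k1'],0,0,0,0.])).reshape(-1,2)
    E=d['extrinsics']; v=np.c_[p[:,0],-p[:,1],-np.ones(len(p))]
    return E[:3,3],v@E[:3,:3].T
def plane(d,uv,z):
    o,v=rays(d,uv); return o+v*((z-o[2])/v[:,2])[:,None]
def proj(d,P):
    f=210/np.tan(np.radians(d['vfov'])/2)
    E=d['extrinsics']; c=(np.asarray(P,float)-E[:3,3])@E[:3,:3]
    a=np.c_[c[:,0]/-c[:,2],-c[:,1]/-c[:,2]]; r2=(a**2).sum(1)
    a=a*(1+d['k1']*r2)[:,None]
    return a*f+[d['cx'],d['cy']]
E
python3 - <<'E'
from h import *
for n in('scene','top'):
    d=grab(n,n+'0.png'); print(n,d['vfov'],d['cx'],d['cy'],d['k1'],d['extrinsics'].round(3).tolist())
s=arm.observe(); print({k:np.round(v,3).tolist() for k,v in s.items()})
E
```

```text
scene 57.761869693128006 277.90197758328367 209.0717997491769 0.034286152554184185 [[-0.379, -0.596, 0.708, 1.257], [0.926, -0.244, 0.29, 0.285], [0.0, 0.765, 0.644, 0.703], [0.0, 0.0, 0.0, 1.0]]
top 47.51369023603155 274.1650577569486 208.3475701145402 -0.11482746151722567 [[-0.021, 0.998, -0.065, 0.462], [-1.0, -0.02, 0.012, 0.01], [0.01, 0.065, 0.998, 1.175], [0.0, 0.0, 0.0, 1.0]]
{'clock': 0.1, 'joints': [-1.228, 0.435, 0.025, 1.574, -0.012, 1.134, -0.075], 'dq': [-0.0, -0.0, -0.0, -0.003, 0.001, -0.0, -0.002], 'joint_efforts': [0.004, -66.913, 0.988, -31.515, -0.061, 0.037, 0.0], 'position': [0.269, 0.563, 0.226], 'ee_rot': [-0.876, 1.389, 0.874], 'force': [0.036, -0.028, -0.251], 'ft_torque': [-0.061, 0.035, 0.046], 'width': 0.998}
```

View pics/scene0.png

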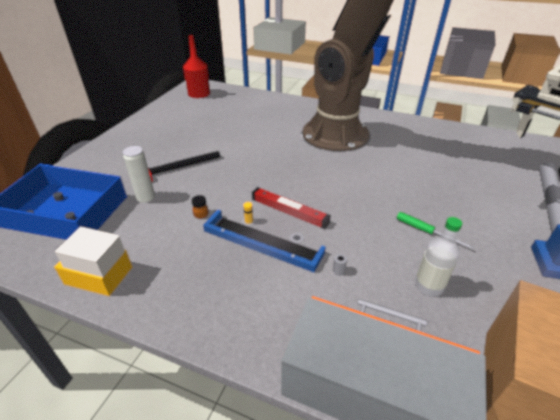

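View pics/top0.png

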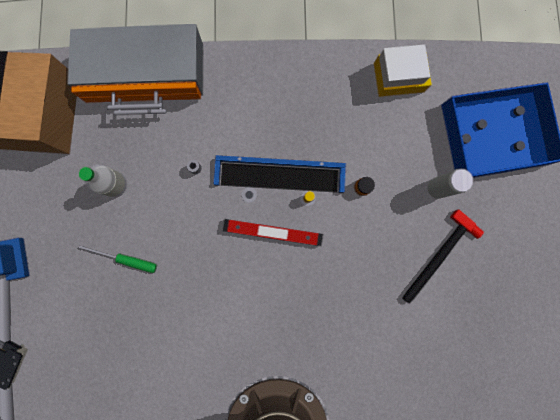

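The top view shows the arm (red) from (223,227) to (322,240), the bay from (214,157) to (345,190), and the post at (309,198), on the right (-y) side. Next I'll measure these.

```bash
cat >> h.py <<'E'
def comp(m,box):
    x0,y0,x1,y1=box; k=np.zeros(m.shape,np.uint8); k[y0:y1,x0:x1]=m[y0:y1,x0:x1]
    return k
def tube(d,box=(190,140,370,300)):
    """white patch/red + black caps: use red mask for axis; ends from known length"""
    hsv=cv2.cvtColor(d['img'],cv2.COLOR_BGR2HSV)
    red=((hsv[...,0]<8)|(hsv[...,0]>172))&(hsv[...,1]>150)&(hsv[...,2]>70)
    k=comp(red.astype(np.uint8),box)
    ys,xs=np.nonzero(k); P=plane(d,np.c_[xs,ys]+0.0,0.03)[:,:2].astype(np.float32)
    r=cv2.minAreaRect(P); B=cv2.boxPoints(r)
    c=np.array(r[0]); e=[B[1]-B[0],B[2]-B[1]]; e=max(e,key=np.linalg.norm); L=np.linalg.norm(e)
    u=e/L; u=u if u[1]>0 else -u
    return c,u,r[1],len(xs)
E
python3 - <<'E'
from h import *
d=grab('top')
cv2.imwrite('pics/topz.png',cv2.resize(d['img'][140:260,180:390],None,fx=3.7,fy=3.7,interpolation=cv2.INTER_CUBIC))
c,u,s,n=tube(d);print('tube',c,'dir',u,np.degrees(np.arctan2(-u[0],u[1])),s,n)
hsv=cv2.cvtColor(d['img'],cv2.COLOR_BGR2HSV)
b=(abs(hsv[...,0].astype(int)-108)<12)&(hsv[...,1]>130)&(hsv[...,2]>60)
k=comp(b.astype(np.uint8),(200,140,360,215)); ys,xs=np.nonzero(k)
P=plane(d,np.c_[xs,ys],0.025)[:,:2].astype(np.float32); r=cv2.minAreaRect(P);print('bay',r,cv2.boxPoints(r).tolist())
y=(abs(hsv[...,0].astype(int)-25)<8)&(hsv[...,1]>150)&(hsv[...,2]>120)
k=comp(y.astype(np.uint8),(280,170,340,220)); ys,xs=np.nonzero(k); print('post px',xs.min(),xs.max(),ys.min(),ys.max(),plane(d,[[xs.mean(),ys.mean()]],0.055))
for nm,uv,z in(('socket',(194,167),.045),('jar',(365,186),.055),('plate',(249,195),0)): print(nm,plane(d,[uv],z))
E
```

```text
tube [0.47981897 0.00233057] dir [0.17217125 0.98506707] -9.9140835 (0.21852733194828033, 0.029513077810406685) 768
bay ((0.6230000257492065, -0.018073752522468567), (0.31802675127983093, 0.07152266800403595), 85.66610717773438) [[0.575324535369873, -0.17393001914024353], [0.6466426849365234, -0.1793348789215088], [0.67067551612854, 0.1377825140953064], [0.5993573665618896, 0.14318737387657166]]
post px 305 313 191 200 [[ 0.56313811 -0.08604982  0.055     ]]
socket [[0.63876777 0.18655771 0.045     ]]
jar [[ 0.5840687  -0.21978067  0.055     ]]
plate [[0.57307323 0.05783529 0.        ]]
```

```bash
sleep 1; ls pics
```

```text
scene0.png
top0.png
topz.png
```

View pics/topz.png

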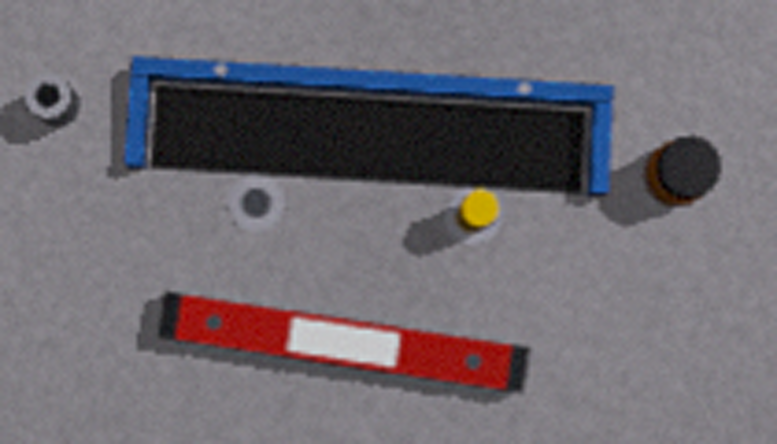

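```bash
cat >> h.py <<'E'
from scipy.spatial.transform import Rotation as Ro
BO=np.array([0.6467,-0.0199]); BY=np.array([0.0756,0.9971]); BX=np.array([0.9971,-0.0756])
def w(b): return BO+b[0]*BX+b[1]*BY
def inb(p): p=np.asarray(p)[:2]-BO; return np.array([p@BX,p@BY])
def go(xy,z,zdir=None):
    """shift in tool axes, and turn about tool x so that tool z lies along zdir (world xy, mod 180)"""
    s=arm.observe(); R=Ro.from_rotvec(s['ee_rot']).as_matrix(); p=s['position']
    sh=R.T@(np.array([*xy,z])-p); t=0
    if zdir is not None:
        v=R.T@np.array([*zdir,0]); t=np.arctan2(-v[1],v[2]); t=(t+np.pi/2)%np.pi-np.pi/2
    print('shift',sh.round(4),'turn',round(t,3),'q7',round(float(s['joints'][6]),2))
def st():
    s=arm.observe(); R=Ro.from_rotvec(s['ee_rot']).as_matrix()
    print('t',round(float(s['clock']),2),'p',np.round(s['position'],4),'bay',inb(s['position']).round(4),'F',np.round(s['force'],1),'w',round(float(s['width']),2))
    return R
E
python3 - <<'E'
from h import *
print(st().round(3))
d=grab('top'); c,u,s,n=tube(d)
b=c-0.12*u; print('b',b,'a',c+.12*u,'b bay',inb(b))
n=np.array([u[1],-u[0]])
tgt=b-0.045*u; print(tgt); go(tgt,0.227,n); go(tgt,0.012,n)
E
```

```text
t 0.15 p [0.2694 0.5636 0.2261] bay [-0.4203  0.5532] F [ 0.1 -1.5  0.3] w 1.0
[[-0.    -0.902  0.431]
 [-0.001  0.431  0.902]
 [-1.    -0.    -0.001]]
b [ 0.45912799 -0.11605153] a [0.50044909 0.12036454] b bay [-0.17975899 -0.11005314]
[ 0.45138029 -0.16037955]
shift [-2.000e-04 -4.764e-01 -5.748e-01] turn 1.298 q7 -0.08
shift [ 0.2148 -0.4764 -0.5746] turn 1.298 q7 -0.08
```

Request:
{"method": "move_arm", "body": {"steps": "0 -0.024 -0.029 0.1 255;0 -0.048 -0.058 0.2 255;0 -0.072 -0.086 0.3 255;0 -0.096 -0.115 0.4 255;0 -0.12 -0.144 0.5 255;0 -0.144 -0.173 0.6 255;0 -0.168 -0.201 0.7 255;0 -0.192 -0.23 0.8 255;0 -0.216 -0.259 0.9 255;0 -0.24 -0.288 1.0 255", "squeeze": 20}}

```text
clock: 1.03
position: [0.3618, 0.1988, 0.2268]
ee_rot: [-0.094, 1.569, 0.095]
force: [0.8, -0.9, -0.4]
width: 0.323
```

```bash
python3 - <<'E'
from h import *
st(); t=np.array([0.4514,-.1604]); u=np.array([.1722,.9851]); n=[u[1],-u[0]]
go(t,.227,n)
E
```

```text
t 1.03 p [0.3618 0.1988 0.2268] bay [-0.3006  0.1965] F [ 0.8 -0.9 -0.4] w 0.32
shift [-0.0004 -0.3673  0.0459] turn 0.293 q7 -0.47
```

Request:
{"method": "move_arm", "body": {"steps": "0 -0.037 0.005 0.05 255;0 -0.073 0.01 0.1 255;0 -0.11 0.014 0.14 255;0 -0.147 0.018 0.18 255;0 -0.184 0.023 0.22 255;0 -0.22 0.027 0.26 255;0 -0.257 0.032 0.293 255;0 -0.294 0.037 0.293 255;0 -0.331 0.042 0.293 255;0 -0.367 0.046 0.293 255"}}

```text
clock: 1.87
position: [0.4535, -0.1596, 0.2269]
ee_rot: [0.132, 1.566, -0.131]
force: [1.4, 0.3, -0.1]
width: 0.007
```

```bash
python3 - <<'E'
from h import *
print(st().round(3)); t=np.array([0.4514,-.1604]); u=np.array([.1722,.9851]); n=[u[1],-u[0]]
go(t,.012,n); grab('scene','s1.png')
E
```

```text
t 1.87 p [ 0.4535 -0.1596  0.2269] bay [-0.1821 -0.154 ] F [ 1.4  0.3 -0.1] w 0.01
[[ 0.001  0.167  0.986]
 [ 0.     0.986 -0.167]
 [-1.     0.     0.001]]
shift [ 0.2149 -0.0011 -0.0021] turn 0.005 q7 0.26
```

View pics/s1.png

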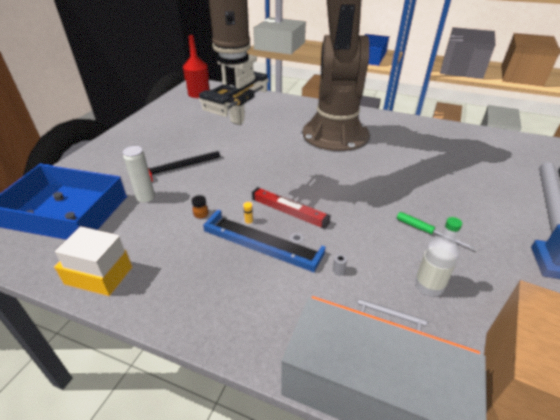

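The shut gripper hangs above and behind end b (px 235,110), and the scene is unchanged. I'll descend and then push along the tube's axis.

Request:
{"method": "move_arm", "body": {"steps": "0.04 -0.001 -0.002 0 255;0.08 -0.001 -0.002 0 255;0.12 -0.001 -0.002 0 255;0.15 -0.001 -0.002 0 255;0.175 -0.001 -0.002 0 255;0.195 -0.001 -0.002 0 255;0.207 -0.001 -0.002 0 255;0.214 -0.001 -0.002 0 255;0.214 0.005 -0.002 0 255;0.214 0.014 -0.002 0 255"}}

```text
clock: 2.75
position: [0.4536, -0.144, 0.013]
ee_rot: [0.133, 1.567, -0.134]
force: [-1.0, 0.1, 1.1]
width: 0.002
```

```bash
python3 - <<'E'
from h import *
st(); grab('scene','s2.png'); grab('top','t2.png')
E
```

```text
t 2.75 p [ 0.4536 -0.144   0.013 ] bay [-0.1831 -0.1383] F [-1.   0.1  1.1] w 0.0
```

View pics/s2.png

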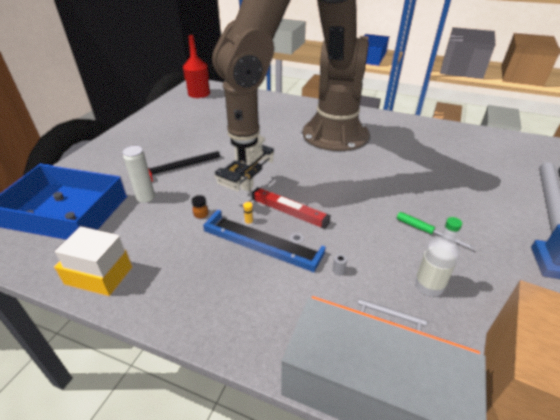

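View pics/t2.png

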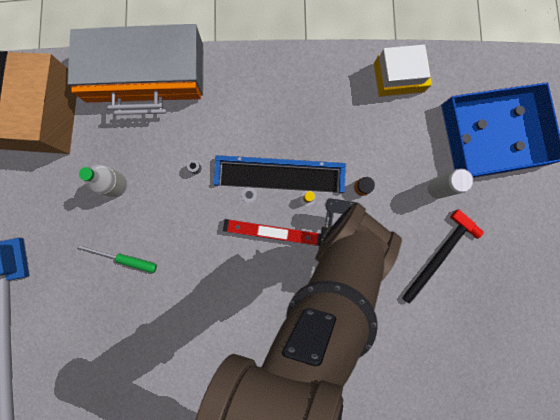

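The fingers are lined up on the black cap at end b (top px 323,237). Pushing along the axis.

Request:
{"method": "move_arm", "body": {"steps": "0 0.01 0 0 255;0 0.02 0 0 255;0 0.03 0 0 255;0 0.04 0 0 255;0 0.05 0 0 255;0 0.06 0 0 255;0 0.07 0 0 255;0 0.08 0 0 255;0 0.085 0 0 255;0 0.09 0 0 255"}}

```text
clock: 3.68
position: [0.4686, -0.054, 0.0126]
ee_rot: [0.131, 1.567, -0.131]
force: [-0.7, -4.0, 1.7]
width: 0.002
```

```bash
python3 - <<'E'
from h import *
st(); grab('scene','s3.png'); d=grab('top','t3.png'); c,u,s,n=tube(d); print(c,u,s,n,inb(c),np.degrees(np.arctan2(u[0],u[1]))-4.33)
E
```

```text
t 3.68 p [ 0.4686 -0.054   0.0126] bay [-0.175  -0.0475] F [-0.7 -4.   1.7] w 0.0
[0.4936789  0.09209538] [0.1677284 0.9858332] (0.18751370906829834, 0.02950361929833889) 607 [-0.16104419  0.10010219] 5.3257694
```

View pics/t3.png

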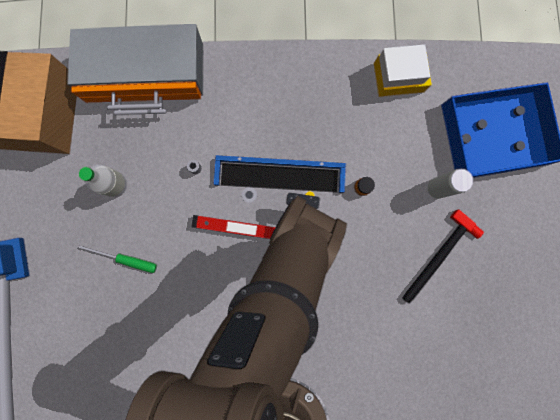

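The push stayed straight, and end b is now at bay y ≈ -38 mm. I'll push 45 mm more.

Request:
{"method": "move_arm", "body": {"steps": "0 0.008 0 0 255;0 0.016 0 0 255;0 0.024 0 0 255;0 0.032 0 0 255;0 0.04 0 0 255;0 0.045 0 0 255;0 0.045 0 0 255;0 0.03 0 0 255;0 0.01 0 0 255;0 -0.01 0 0 255"}}

```text
clock: 4.62
position: [0.4671, -0.0645, 0.0127]
ee_rot: [0.131, 1.567, -0.13]
force: [-0.0, -1.1, 0.4]
width: 0.001
```

```bash
python3 - <<'E'
from h import *
st(); d=grab('top','t4.png'); c,u,s,n=tube(d); print(c,u,s,n,inb(c),np.degrees(np.arctan2(u[0],u[1]))-4.33)
# red end on +y side visible: a = extreme of red + 10.7mm cap
a=c+u*(s[0] if s[0]>s[1] else s[1])/2+u*0.0107; cc=a-.12*u; b=a-.24*u
print('centre',inb(cc),'a',inb(a),'b',inb(b))
E
```

```text
t 4.62 p [ 0.4671 -0.0645  0.0127] bay [-0.1757 -0.058 ] F [-0.  -1.1  0.4] w 0.0
[0.49663752 0.10795277] [0.16540653 0.9862255 ] (0.18994519114494324, 0.029527420178055763) 625 [-0.15929297  0.11613728] 5.1908503
centre [-0.16058771  0.10186904] a [-0.14974352  0.22137346] b [-0.17143189 -0.01763537]
```

View pics/t4.png

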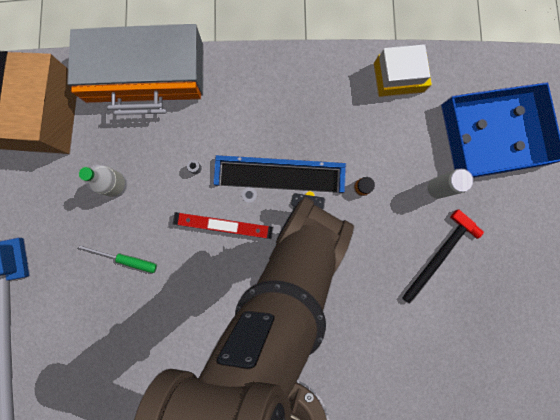

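```bash
sed -i 's/box=(190,140,370,300)/box=(150,140,370,300)/' h.py; python3 - <<'E'
from h import *
R=st(); d=grab('top'); c,u,s,n=tube(d); print(c,u,s,n,inb(c),np.degrees(np.arctan2(u[0],u[1]))-4.33)
b=c-.12*u; a=c+.12*u; print('a',inb(a),'b',inb(b)); n=np.array([u[1],-u[0]])
go(b-.045*n-.04*u,.0125,n); go(b+.018*u-.045*n,.0125,n)
E
```

```text
t 4.67 p [ 0.4663 -0.0694  0.0131] bay [-0.1762 -0.063 ] F [-1.1 -4.5  0.4] w 0.0
[0.49895006 0.12172684] [0.16429357 0.98641145] (0.2180156707763672, 0.029524272307753563) 756 [-0.15802845  0.13004623] 5.126199
a [-0.14731912  0.2495628 ] b [-0.16873778  0.01052966]
shift [ 0.0005  0.0319 -0.0443] turn -0.007 q7 0.39
shift [ 0.0004  0.0899 -0.0447] turn -0.007 q7 0.39
```

Request:
{"method": "move_arm", "body": {"steps": "0 0 -0.02 0 255;0 0.01 -0.04 0 255;0 0.03 -0.046 0 255;0 0.06 -0.046 0 255;0 0.09 -0.046 0 255;0 0.09 -0.046 0 255;0 0.09 -0.036 0 255;0 0.09 -0.028 0 255;0 0.09 -0.02 0 255;0 0.09 -0.012 0 255"}}

```text
clock: 5.55
position: [0.4709, 0.0247, 0.0127]
ee_rot: [0.133, 1.567, -0.134]
force: [-1.7, 0.2, 2.0]
width: 0.004
```

```bash
python3 - <<'E'
from h import *
R=st();print(R.round(3)); d=grab('top','t5.png'); c,u,s,n=tube(d); print(c,u,s,n,inb(c),np.degrees(np.arctan2(u[0],u[1]))-4.33)
b=c-.12*u; a=c+.12*u; print('a',inb(a),'b',inb(b))
E
```

```text
t 5.55 p [0.4709 0.0247 0.0127] bay [-0.1787  0.0312] F [-1.7  0.2  2. ] w 0.0
[[-0.     0.169  0.986]
 [-0.     0.986 -0.169]
 [-1.    -0.    -0.   ]]
[0.5083943  0.16494119] [0.04078704 0.9991678 ] (0.12734602391719818, 0.02937348373234272) 401 [-0.15187861  0.17384924] -1.9924262
a [-0.15606281  0.29377168] b [-0.14769441  0.0539268 ]
```

View pics/t5.png

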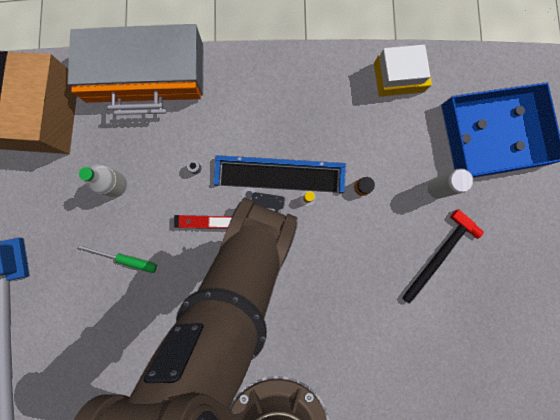

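Request:
{"method": "move_arm", "body": {"steps": "0 0.002 0.008 0 255;0 0.004 0.016 0 255;0 0.007 0.024 0 255;0 0.01 0.032 0 255;0 0.012 0.04 0 255;0 0.014 0.048 0 255;0 0.016 0.055 0 255;0 0.018 0.061 0 255;0 0.018 0.061 0 255"}}

```text
clock: 6.35
position: [0.5351, 0.0338, 0.0128]
ee_rot: [0.132, 1.565, -0.131]
force: [0.1, -0.6, 0.2]
width: 0.005
```

```bash
python3 - <<'E'
from h import *
R=st(); d=grab('top','t6.png'); grab('scene','s6.png'); c,u,s,n=tube(d); print(c,u,s,n,inb(c),np.degrees(np.arctan2(u[0],u[1]))-4.33)
E
```

```text
t 6.35 p [0.5351 0.0338 0.0128] bay [-0.1153  0.0451] F [ 0.1 -0.6  0.2] w 0.0
[0.51328951 0.18543148] [-0.36634403  0.93047947] (0.029169663786888123, 0.0948544442653656) 353 [-0.14854666  0.19465019] -25.82032
```

View pics/t6.png

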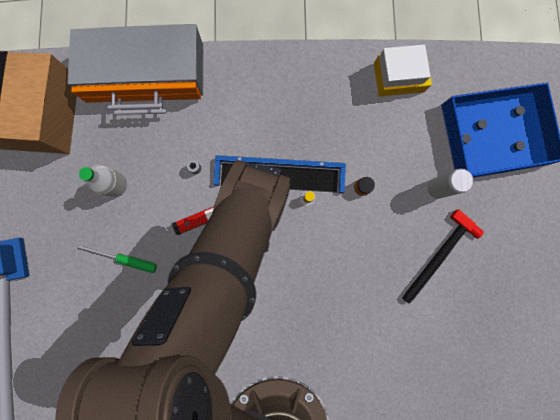

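View pics/s6.png

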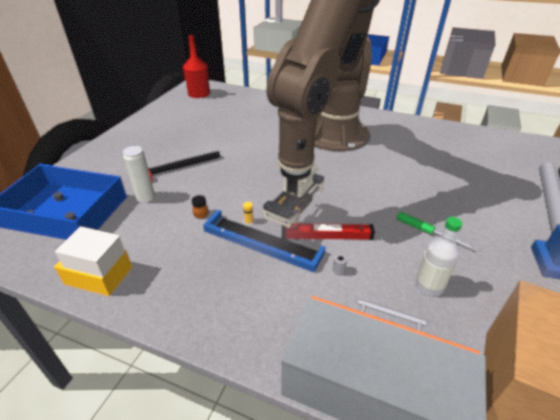

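```bash
python3 - <<'E'
from h import *
c=np.array([0.51329,0.18543]);u=np.array([-.36634,.93048])
a=c+u*(0.0949/2+.0107); b=a-.24*u; print('a',a,inb(a),'b',b,inb(b))
go(a+.06*u,.11,[u[1],-u[0]]); go(a+.06*u,.0128,[u[1],-u[0]])
E
```

```text
a [0.49198733 0.23953741] [-0.17387747  0.24698877] b [0.57990893 0.01622221] [-0.06932822  0.03096805]
shift [-0.0973  0.2475 -0.1066] turn -0.543 q7 0.18
shift [-1.000e-04  2.475e-01 -1.066e-01] turn -0.543 q7 0.18
```

Request:
{"method": "move_arm", "body": {"steps": "0 -0.003 -0.015 0 255;-0.035 -0.003 -0.02 0 255;-0.07 0 -0.025 0 255;-0.097 0.02 -0.03 -0.09 255;-0.097 0.055 -0.045 -0.18 255;-0.097 0.092 -0.058 -0.27 255;-0.097 0.128 -0.072 -0.36 255;-0.097 0.165 -0.085 -0.45 255;-0.097 0.2 -0.095 -0.543 255;-0.097 0.228 -0.1 -0.543 255"}}

```text
clock: 7.28
position: [0.4711, 0.2783, 0.1099]
ee_rot: [-0.299, 1.55, 0.302]
force: [-0.1, 0.9, -0.1]
width: 0.007
```

```bash
python3 - <<'E'
from h import *
R=st(); d=grab('top','t7.png'); c,u,s,n=tube(d); print(c,u,s,n,inb(c),np.degrees(np.arctan2(u[0],u[1]))-4.33)
print('driver',plane(d,[(156,266)],.015))
E
```

```text
t 7.28 p [0.4711 0.2783 0.1099] bay [-0.1976  0.2841] F [-0.1  0.9 -0.1] w 0.01
[0.53517389 0.12813565] [-0.3613702   0.93242246] (0.029805466532707214, 0.2184837907552719) 770 [-0.12239418  0.13917497] -25.514366
driver [[0.40303612 0.28673796 0.015     ]]
```

View pics/t7.png

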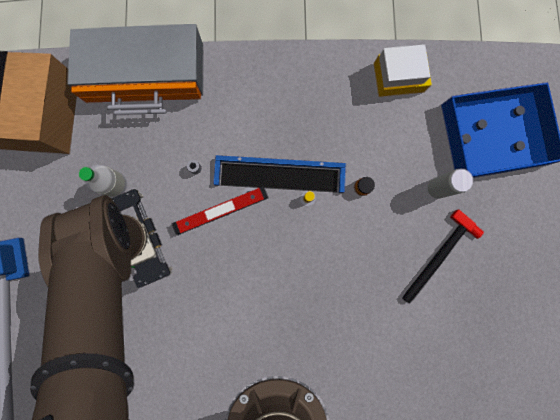

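```bash
python3 - <<'E'
from h import *
c=np.array([0.53517,0.12814]);u=np.array([-.36137,.93242]); n=np.array([u[1],-u[0]])
a=c+.12*u
go(a+.03*u+.004*n,.0128,n); 
E
```

```text
shift [ 0.0969 -0.0196  0.0069] turn 0.015 q7 0.05
```

Request:
{"method": "move_arm", "body": {"steps": "0.03 0 0.007 0.015 255;0.06 0 0.007 0.015 255;0.08 0 0.007 0.015 255;0.092 0 0.007 0.015 255;0.097 0 0.007 0.015 255;0.097 -0.01 0.007 0.015 255;0.097 -0.019 0.007 0.015 255;0.097 -0.026 0.007 0.015 255;0.097 -0.033 0.007 0.015 255;0.097 -0.04 0.007 0.015 255"}}

```text
clock: 8.17
position: [0.495, 0.2407, 0.0139]
ee_rot: [-0.281, 1.55, 0.284]
force: [-1.3, 5.6, 2.7]
width: 0.006
```

```bash
python3 - <<'E'
from h import *
R=st(); print(R.round(3)); th=np.radians(20.5); dw=np.sin(th)*BX-np.cos(th)*BY; print('dir tool',(R.T@np.array([*dw,0])).round(3))
d=grab('top','t8.png'); c,u,s,n=tube(d); print(c,u,s,n,inb(c),np.degrees(np.arctan2(u[0],u[1]))-4.33)
E
```

```text
t 8.17 p [0.495  0.2407 0.0139] bay [-0.171   0.2484] F [-1.3  5.6  2.7] w 0.01
[[ 0.002 -0.352  0.936]
 [ 0.002  0.936  0.352]
 [-1.     0.002  0.002]]
dir tool [-0.002 -0.997 -0.078]
[0.53928488 0.11750595] [-0.3541485  0.9351892] (0.031001465395092964, 0.21634523570537567) 751 [-0.1174915   0.12888689] -25.071264
```

View pics/t8.png

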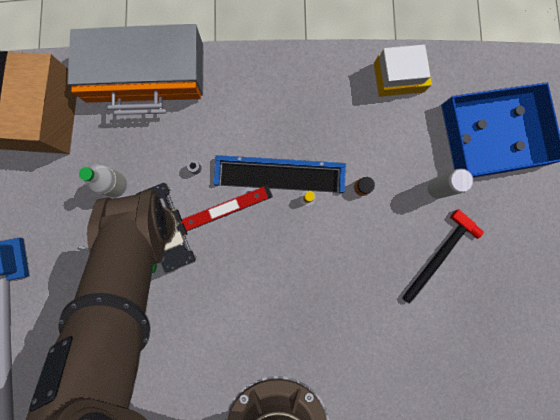

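Flush contact on end a. I'll push along the axis, angled slightly towards -y.

Request:
{"method": "move_arm", "body": {"steps": "0 -0.008 -0.001 0 255;0 -0.016 -0.001 0 255;0 -0.024 -0.002 0 255;0 -0.032 -0.003 0 255;0 -0.04 -0.003 0 255;0 -0.048 -0.004 0 255;0 -0.056 -0.004 0 255;0 -0.064 -0.005 0 255;0 -0.072 -0.006 0 255;0 -0.08 -0.006 0 255"}}

```text
clock: 9.05
position: [0.5166, 0.1625, 0.0127]
ee_rot: [-0.282, 1.553, 0.282]
force: [-1.7, 4.9, 2.6]
width: 0.004
```

```bash
python3 - <<'E'
from h import *
R=st(); d=grab('top','t9.png'); c,u,s,n=tube(d); th=np.degrees(np.arctan2(u[0],u[1]))-4.33;print(c,u,s,n,inb(c),th)
# use finger for a; b cap via red far end
e=c-u*(max(s)/2+.0107); print('b',inb(e),'a',inb(e+.24*u))
U=inb(BO+u); N=np.array([-U[1],U[0]]); print('post clear', (np.array([-.078,-.0725])-inb(e))@N-.027)
E
```

```text
t 9.05 p [0.5166 0.1625 0.0127] bay [-0.1435  0.172 ] F [-1.7  4.9  2.6] w 0.0
[0.56206274 0.03753845] [-0.35517785  0.9347987 ] (0.03148921579122543, 0.21203561127185822) 747 [-0.08873416  0.0508733 ] -25.134346
b [-0.03915026 -0.05478391] a [-0.14110672  0.16247282]
post clear 0.01569432490074998
```

View pics/t9.png

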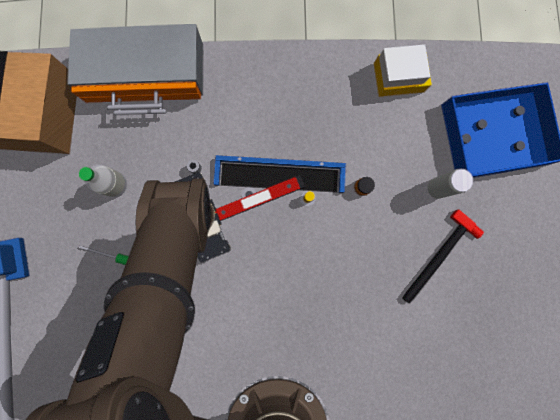

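Translating cleanly, with 15 mm clearance to the post. Continuing.

Request:
{"method": "move_arm", "body": {"steps": "0 -0.008 -0.001 0 255;0 -0.016 -0.001 0 255;0 -0.024 -0.002 0 255;0 -0.032 -0.003 0 255;0 -0.04 -0.003 0 255;0 -0.046 -0.004 0 255;0 -0.051 -0.004 0 255;0 -0.056 -0.004 0 255;0 -0.061 -0.005 0 255;0 -0.064 -0.005 0 255"}}

```text
clock: 9.93
position: [0.5344, 0.1007, 0.0126]
ee_rot: [-0.282, 1.553, 0.282]
force: [-0.7, 2.2, -0.1]
width: 0.005
```

```bash
python3 - <<'E'
from h import *
R=st(); d=grab('top','t10.png'); c,u,s,n=tube(d); th=np.degrees(np.arctan2(u[0],u[1]))-4.33;print(c,u,s,n,inb(c),th)
e=c-u*(max(s)/2+.0107); print('b',inb(e),'a',inb(e+.24*u))
U=inb(BO+u); N=np.array([-U[1],U[0]]); print('post clear', (np.array([-.078,-.0725])-inb(e))@N-.027)
grab('scene','s10.png')
E
```

```text
t 9.93 p [0.5344 0.1007 0.0126] bay [-0.1211  0.1118] F [-0.7  2.2 -0.1] w 0.01
[ 0.58120608 -0.02724621] [-0.3542723  0.9351423] (0.031130269169807434, 0.2056872546672821) 717 [-0.06474861 -0.01227625] -25.078852
b [-0.01661273 -0.11510674] a [-0.11835874  0.10224862]
post clear 0.010532444854700753
```

View pics/t10.png

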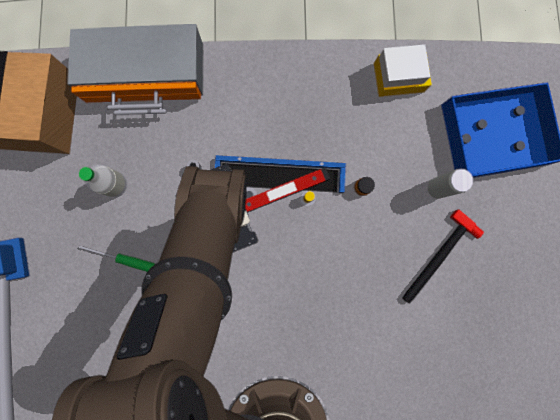

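View pics/s10.png

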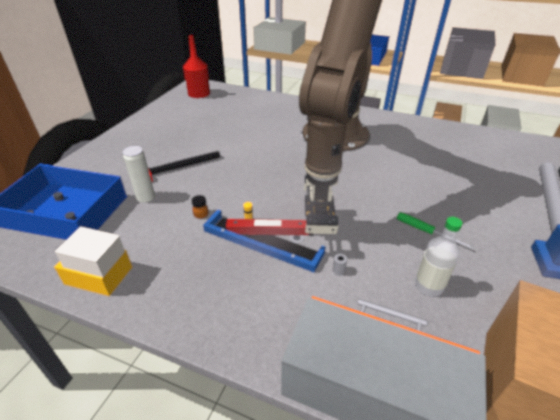

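End b is now behind the post at bay (-17,-115) mm, clear of it by 10 mm. Next I'll swing end a in.

```bash
python3 - <<'E'
from h import *
for b in [(-.133,.135),(-.185,.115),(-.172,.080),(-.150,.080)]: go(w(b),.0126,BX)
E
```

```text
shift [ 0.0001  0.0264 -0.0012] turn 0.434 q7 0.45
shift [ 0.0001  0.0301 -0.0568] turn 0.434 q7 0.45
shift [ 0.0001 -0.0071 -0.0598] turn 0.434 q7 0.45
shift [ 0.0001 -0.0164 -0.0398] turn 0.434 q7 0.45
```

Request:
{"method": "move_arm", "body": {"steps": "0 0.026 -0.001 0 255;0 0.029 -0.03 0.1 255;0 0.03 -0.057 0.2 255;0 0.012 -0.059 0.3 255;0 -0.007 -0.06 0.4 255;0 -0.007 -0.06 0.434 255;0 -0.012 -0.05 0.434 255;0 -0.016 -0.04 0.434 255;0 -0.016 -0.04 0.434 255"}}

```text
clock: 10.78
position: [0.5052, 0.0725, 0.0131]
ee_rot: [0.058, 1.567, -0.058]
force: [0.6, -0.3, 0.1]
width: 0.01
```

```bash
python3 - <<'E'
from h import *
R=st();print((R.T@np.array([*BX,0])).round(3),(R.T@np.array([*BY,0])).round(3)); d=grab('top','t11.png'); c,u,s,n=tube(d); th=np.degrees(np.arctan2(u[0],u[1]))-4.33;print(c,u,s,n,inb(c),th)
E
```

```text
t 10.78 p [0.5052 0.0725 0.0131] bay [-0.1481  0.0814] F [ 0.6 -0.3  0.1] w 0.01
[ 0.003 -0.002  1.   ] [-0.     1.     0.002]
[ 0.58976632 -0.05047052] [-0.35423654  0.93515587] (0.03158069774508476, 0.15697894990444183) 484 [-0.05445744 -0.03478605] -25.076658
```

View pics/t11.png

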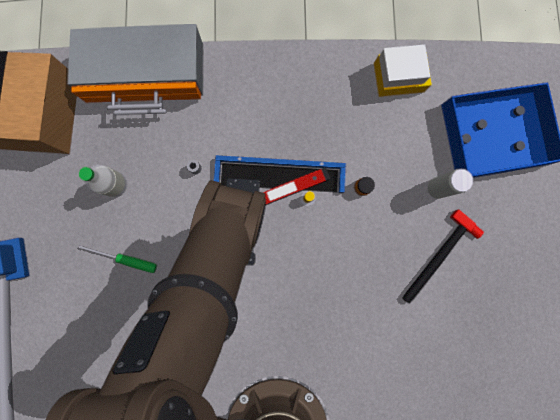

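Request:
{"method": "move_arm", "body": {"steps": "0 0.001 0.008 0 255;0 0.002 0.016 0 255;0 0.003 0.024 0 255;0 0.004 0.032 0 255;0 0.005 0.04 0 255;0 0.006 0.048 0 255;0 0.008 0.056 0 255;0 0.009 0.064 0 255;0 0.01 0.07 0 255;0 0.01 0.07 0 255"}}

```text
clock: 11.67
position: [0.575, 0.0774, 0.0128]
ee_rot: [0.058, 1.568, -0.058]
force: [0.6, -0.9, -0.3]
width: 0.003
```

```bash
python3 - <<'E'
from h import *
R=st(); d=grab('top','t12.png'); c,u,s,n=tube(d); th=np.degrees(np.arctan2(u[0],u[1]))-4.33;print(c,u,s,n,inb(c),th)
e=c-u*(max(s)/2+.0107); print('b',inb(e),'a',inb(e+.24*u)); grab('scene','s12.png')
E
```

```text
t 11.67 p [0.575  0.0774 0.0128] bay [-0.0788  0.0916] F [ 0.6 -0.9 -0.3] w 0.0
[ 0.60273653 -0.04929646] [0.03874838 0.99924904] (0.17162242531776428, 0.031365856528282166) 580 [-0.0416136  -0.03263485] -2.1093254
b [-0.03805164 -0.12907663] a [-0.04690937  0.11075071]
```

View pics/t12.png

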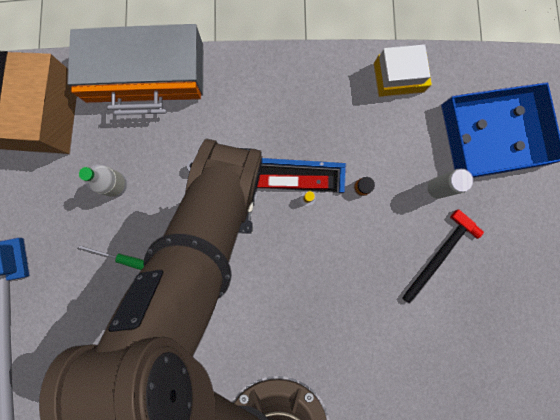

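View pics/s12.png

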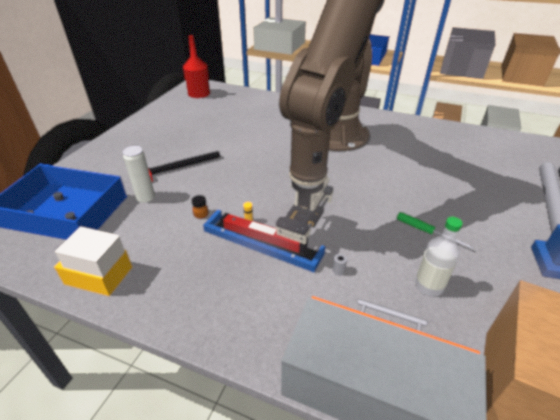

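Both ends are now past the post and inside the cheeks: b at (-38,-129) and a at (-47,111). I'll push at mid-length to seat it.

Request:
{"method": "move_arm", "body": {"steps": "0 0 -0.012 0 255;0 -0.02 -0.018 0 255;0 -0.05 -0.018 0 255;0 -0.08 -0.018 0 255;0 -0.1 -0.018 0 255;0 -0.1 -0.01 0 255;0 -0.1 0 0 255;0 -0.1 0.006 0 255;0 -0.1 0.012 0 255;0 -0.1 0.016 0 255"}}

```text
clock: 12.6
position: [0.5811, -0.0229, 0.0125]
ee_rot: [0.058, 1.572, -0.057]
force: [-5.5, 0.9, 3.5]
width: 0.002
```

```bash
python3 - <<'E'
from h import *
R=st(); d=grab('top','t13.png'); c,u,s,n=tube(d); th=np.degrees(np.arctan2(u[0],u[1]))-4.33;print(c,u,s,n,inb(c),th)
e=c-u*(max(s)/2+.0107); print('b',inb(e),'a',inb(e+.24*u))
E
```

```text
t 12.6 p [ 0.5811 -0.0229  0.0125] bay [-0.0651 -0.008 ] F [-5.5  0.9  3.5] w 0.0
[ 0.61233896 -0.02509964] [0.04442729 0.9990126 ] (0.21598510444164276, 0.029906708747148514) 255 [-0.0338683  -0.00778226] -1.7836659
b [-0.0301619 -0.1264124] a [-0.03765636  0.1134614 ]
```

View pics/t13.png

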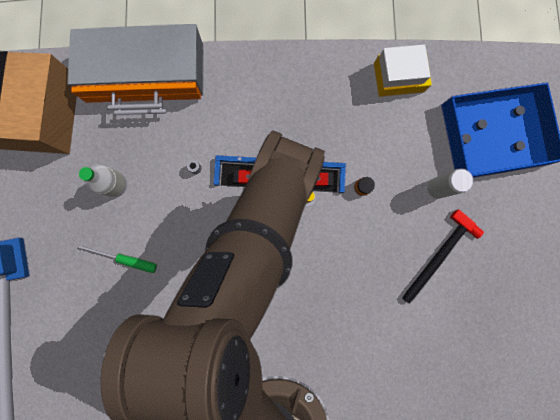

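Request:
{"method": "move_arm", "body": {"steps": "0 0 0.003 0 255;0 0 0.006 0 255;0 0 0.009 0 255;0 0 0.012 0 255;0 0 0.014 0 255;0 0 0.015 0 255;0 0 0.016 0 255"}}

```text
clock: 13.23
position: [0.5978, -0.0246, 0.0126]
ee_rot: [0.058, 1.57, -0.058]
force: [-2.9, 1.0, 1.2]
width: 0.003
```

```bash
python3 - <<'E'
from h import *
R=st(); d=grab('top','t14.png'); c,u,s,n=tube(d); th=np.degrees(np.arctan2(u[0],u[1]))-4.33;print(c,u,s,n,inb(c),th)
e=c-u*(max(s)/2+.0107); print('b',inb(e),'a',inb(e+.24*u))
E
```

```text
t 13.23 p [ 0.5978 -0.0246  0.0126] bay [-0.0484 -0.0084] F [-2.9  1.   1.2] w 0.0
[ 0.62812608 -0.02782205] [0.05983317 0.99820834] (0.21681873500347137, 0.030033160001039505) 250 [-0.01792114 -0.00930327] -0.8997631
b [-0.01603863 -0.12839322] a [-0.01983181  0.11156763]
```

Request:
{"method": "move_arm", "body": {"steps": "0 0 0.001 0 255;0 0 0.002 0 255;0 0 0.003 0 255;0 0 0.003 0 255"}}

```text
clock: 13.62
position: [0.5999, -0.0247, 0.0125]
ee_rot: [0.059, 1.572, -0.058]
force: [-5.9, 1.6, 1.6]
width: 0.005
```

```bash
python3 - <<'E'
from h import *
R=st(); d=grab('top','t15.png'); c,u,s,n=tube(d); th=np.degrees(np.arctan2(u[0],u[1]))-4.33;print(c,u,s,n,inb(c),th)
e=c-u*(max(s)/2+.0107); print('b',inb(e),'a',inb(e+.24*u))
E
```

```text
t 13.62 p [ 0.5999 -0.0247  0.0125] bay [-0.0463 -0.0083] F [-5.9  1.6  1.6] w 0.0
[ 0.63011831 -0.02789928] [0.08000022 0.9967948 ] (0.21749675273895264, 0.02990029752254486) 257 [-0.01592886 -0.00922966] 0.25857878
b [-0.01645569 -0.12867232] a [-0.01539716  0.11131619]
```

Request:
{"method": "move_arm", "body": {"steps": "0 0 0.001 0 255;0 0 0.002 0 255;0 0 0.002 0 255"}}

```text
clock: 13.92
position: [0.5999, -0.0247, 0.0124]
ee_rot: [0.059, 1.575, -0.057]
force: [-13.1, 3.0, 8.8]
width: 0.006
```

```bash
python3 - <<'E'
from h import *
R=st()
E
```

```text
t 13.92 p [ 0.5999 -0.0247  0.0124] bay [-0.0463 -0.0083] F [-13.1   3.    8.8] w 0.01
```

The TCP has stalled and the force is rising, so the tube is seated on the rail. I'll press a little more, then back off and look.

Request:
{"method": "move_arm", "body": {"steps": "0 0 0.001 0 255;0 0 0.002 0 255;0 0 0.002 0 255;0 0 0 0 255;0 0 -0.015 0 255;0 0 -0.035 0 255;-0.04 0 -0.05 0 255;-0.08 0 -0.06 0 255;-0.12 0 -0.07 0 255;-0.16 0 -0.08 0 255"}}

```text
clock: 14.75
position: [0.5231, -0.0197, 0.1747]
ee_rot: [0.058, 1.568, -0.059]
force: [0.8, 1.2, 0.4]
width: -0.002
```

```bash
python3 - <<'E'
from h import *
R=st(); go([0.35,0.30],.25)
E
```

```text
t 14.75 p [ 0.5231 -0.0197  0.1747] bay [-0.1232 -0.0092] F [0.8 1.2 0.4] w -0.0
shift [-0.0758  0.3058 -0.1964] turn 0 q7 0.16
```

Request:
{"method": "move_arm", "body": {"steps": "-0.02 0.031 -0.02 0 255;-0.04 0.062 -0.04 0 255;-0.06 0.093 -0.06 0 255;-0.075 0.124 -0.08 0 255;-0.075 0.155 -0.1 0 255;-0.075 0.185 -0.12 0 255;-0.075 0.215 -0.14 0 255;-0.075 0.245 -0.16 0 255;-0.075 0.275 -0.18 0 255;-0.075 0.3 -0.195 0 255"}}

```text
clock: 15.58
position: [0.3497, 0.2972, 0.2484]
ee_rot: [0.06, 1.569, -0.055]
force: [0.3, -0.0, -0.1]
width: 0.004
```

```bash
python3 - <<'E'
from h import *
R=st(); d=grab('top'); c,u,s,n=tube(d); th=np.degrees(np.arctan2(u[0],u[1]))-4.33;print(c,u,s,n,inb(c),th)
print('b',inb(c-.12*u),'a',inb(c+.12*u))
A=cv2.resize(d['img'][140:240,180:390],None,fx=3.7,fy=3.7,interpolation=cv2.INTER_CUBIC); cv2.imwrite('pics/f1.png',A)
cv2.imwrite('pics/f3.png',d['img'])
e=grab('scene'); cv2.imwrite('pics/f2.png',cv2.resize(e['img'][180:290,180:370],None,fx=4,fy=4,interpolation=cv2.INTER_CUBIC))
# gap along rail: near edge and far edge of tube via depth-independent colour profile, per y
hsv=cv2.cvtColor(d['img'],cv2.COLOR_BGR2HSV)
for y in np.linspace(-.115,.1,9):
    xs=np.linspace(-.05,.02,141); uv=proj(d,np.array([[*w((x,y)),.027] for x in xs])).astype(np.float32)
    h=cv2.remap(d['img'],uv[None,:,0],uv[None,:,1],cv2.INTER_LINEAR)[0].astype(int)
    red=xs[(h[:,2]>h[:,0]+40)]; blue=xs[h[:,0]>h[:,2]+50]; print(round(y,3),red.min() if len(red) else 0,red.max() if len(red) else 0,blue.min() if len(blue) else 0)
E
```

```text
t 15.58 p [0.3497 0.2972 0.2484] bay [-0.3202  0.2938] F [ 0.3 -0.  -0.1] w 0.0
[ 0.63028938 -0.0279118 ] [0.07860474 0.99690586] (0.21746040880680084, 0.029566748067736626) 759 [-0.01575734 -0.00922921] 0.17837095
b [-0.01611863 -0.12922408] a [-0.01539606  0.11076567]
-0.115 -0.032 -0.0015000000000000013 0.0010000000000000009
-0.088 -0.0315 -0.0010000000000000009 0.0005000000000000004
-0.061 -0.032 -0.0010000000000000009 0.0010000000000000009
-0.034 -0.032 -0.0015000000000000013 0.0015000000000000013
-0.007 -0.0315 -0.0010000000000000009 0.0010000000000000009
0.019 -0.0315 -0.0005000000000000004 0.0015000000000000013
0.046 -0.0315 -0.0010000000000000009 0.0015000000000000013
0.073 -0.0315 -0.0005000000000000004 0.0015000000000000013
0.1 -0.027500000000000004 -0.0020000000000000018 0
```

View pics/f1.png

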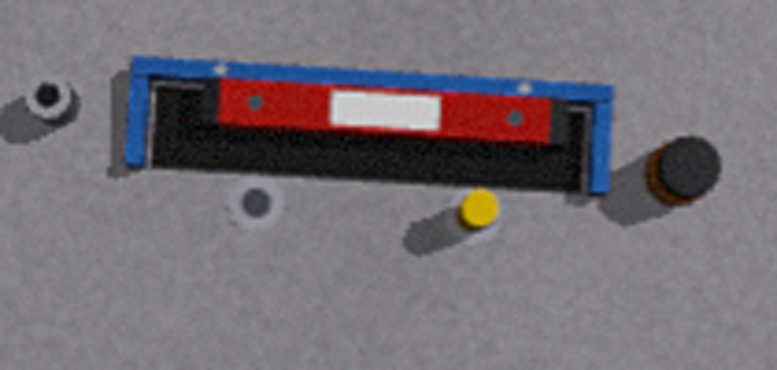

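View pics/f2.png

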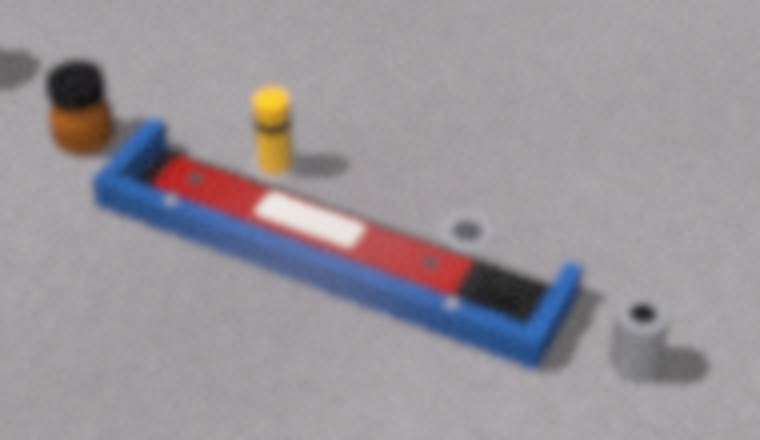

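View pics/f3.png

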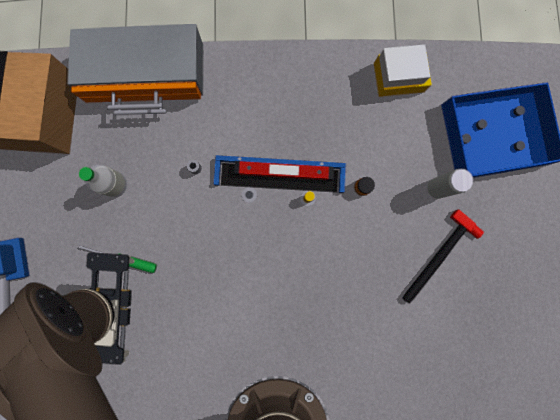

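The red tube (zoom px 205–567) lies against the rail with no visible gap, and the bystanders stand where they began. Handing in.

```bash
python3 -c "
from h import *
print(arm.sign_off())"
```

```text
the job is handed in; nothing more can be done
None
```

The tube is in the bay, lying flat along the blue back rail, and the job is handed in at about 16 s on the robot's clock.

**What I did:** using only the shut fingertips and never lifting the tube:
1. I pushed end b along the tube's axis to move the tube left.
2. I pushed end b forward to angle the tube about 25°.
3. I pushed end a along the axis so that end b went behind the post, about 10 mm clear of it.
4. I swung end a in, then pushed at mid-length until the tube stopped against the rail. The last force I read was about 16 N, and I pressed 2 mm further before backing off.

**Last checks:**
- **Position:** in the bay's frame, the tube's centre is at x = -15.8 mm and y = -9 mm, where x = -15 mm is exact contact.
- **Alignment:** it is 0.2° off parallel to the rail. Both ends read within about 1 mm of contact, which is inside the 2 mm calibration error.
- **Gap to the rail:** the red-to-blue edge is an even 1.5–3 mm along the rail, about one to two pixels. One sample, at y = +100 mm, read differently because it falls at the edge of the red, by the black cap. I see no gap in either view.
- **Other objects:** by eye, the post, socket, jar, screwdriver, mallet, bottle and spray can stand where they began. I did not re-measure them. The robot was clear of everything.

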